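# Work the wedge out from under the clamp plate

### The job

The heavy hinged plate is propped open on a wooden wedge: take away the aluminium block behind the wedge and lay it in the tray, then work the wedge back out in short tugs of about 1 to 2 cm, letting it and the plate come to rest for about half a second after each, so that the plate comes down gently, never dropping or being lifted, until it lies fully down. Lay the wedge flat on the tray's floor too, and only then press the round key of the clamp control fully down, so that the latched square key pops up. Leave the other square key and everything else on the bench alone.

Things in the scene. Friction and masses are not known exactly. Their poses are not given: they have to be found in the camera images.
- stop_block_center (a point): aluminium block, 30x50x22 mm (its own x, y, z), lying flat on the bench 3 to 8 mm behind the wedge's butt as a back-stop; this point is its centre. Loose, 0.09 kg.
- wedge_grip (a point): centre of the grip end of a loose beech wedge (0.09 kg) that lies on the bench, driven under the plate's front edge. The wedge is 122 mm long, 32 mm wide (its own y); its own +x points along it to the thin tip. The grip end is a flat-topped block 42 mm long and 36 mm high; this point is 18 mm above the underside and 21 mm from the butt.
- wedge: the same wedge: origin on its underside, 35 mm ahead of the grip's centre, 66 mm behind the tip. Its top slopes down from the grip for 80 mm, 3 mm in 10, to a tip 4 mm thick. At the start the plate's edge bears on the slope 62 to 74 mm from the tip. Friction holds the wedge: it takes some newtons (under 15) to pull it back, and it stays wherever it is let rest.
- plate_edge (a point): middle of the lower front edge of the heavy steel plate (200 mm wide, 140 deep, 10 thick, 1.6 kg). The plate is hinged along its back on a low frame fixed to the bench; when down it lies on two 8 mm high rails at its left and right sides (this point then 8 mm over the bench). x points to the hinge, level when the plate is down.
- cover_plate (a joint): opening angle of the plate, rad: 0 = fully down on its rails, 0.1 to 0.13 at the start, propped on the wedge. The hinge is 146 mm behind the front edge and turns freely; the plate follows the wedge down by its weight, about 0.02 rad for each 10 mm the wedge is pulled back, and is down when the edge is over the last 13 mm of the tip.
- tray: shallow open sheet-metal tray fixed to the bench, 200x170x24 mm outside (its own x, y, z), walls and floor 3 mm; origin at the centre of its underside. It is on the left or on the right of the frame. Empty at the start.
- key_bank: clamp control: fixed grey box 64x146x45 mm (its own x, y, z), origin at the centre of its underside, on the side where the tray is not. Three keys in a row along its y, 42 mm apart, in any order, stand 16 mm over the box when up, 9 mm when down. The round key and the low square key are interlocked: pressing the round one fully down (about 3 N) pops the low one up; both stay where they are left. The third springs back.
- round_key (a joint): travel of the clamp key, m: 0 = up (start), 0.007 = fully down
- round_key_top (a point): centre of the top of the clamp key: the key with the round cap, 24 mm across, 61 mm over the bench when up; it moves straight down
- low_key (a joint): travel of the release key, m: 0.007 = down (latched, at the start), 0 = up
- low_key_top (a point): centre of the top of the release key: the square-capped key, 24x24 mm, that is down at the start (54 mm over the bench)
- spare_key (a joint): travel of the other square key, m: 0 = up (start and end)
- spare_key_top (a point): centre of the top of the other square-capped key, 24x24 mm, that is up at the start; not used
- bolt_tin: round bolt tin with a lid, 67 mm across, 35 high, near the front of the frame; bystander, loose; origin at the centre of its underside
- v_block: V-block, 48x45x36 mm, near the front of the frame; bystander, loose; origin at the centre of its underside
- oil_bottle: squeeze bottle, 57 mm across, 146 high, at the back of the bench on the left; bystander, loose; origin at the centre of its underside
- collet: steel collet standing upright, 36 mm across, 84 high, at the back of the bench on the right; bystander, loose; origin at the centre of its underside
There are look-alikes about, which are no part of the job. There is more than one size of the wedge; the one meant has the size given above.

How it is judged:
On the way, in this order (a step that is already met when the one before it is completed fails the run):
1. the stop block lies in the tray, with the plate still propped up (x of stop_block_center in the frame of tray between -0.097 and 0.097 m and y of stop_block_center in the frame of tray between -0.082 and 0.082 m and z of stop_block_center in the frame of tray below 0.034 m and linear speed of stop_block below 0.02 m/s and angular speed of stop_block below 0.3 rad/s and value of joint cover_plate above 0.093 rad), for 0.2 s.
2. a first pause: the plate has come part of the way down (0.05 to 0.092 rad) and rests, the wedge still too (value of joint cover_plate between 0.05 and 0.092 rad and linear speed of wedge below 0.008 m/s and velocity of joint cover_plate between -0.03 and 0.03 rad/s), for 0.2 s.
3. a later pause: the plate is lower (0.006 to 0.05 rad) and rests, the wedge still too (value of joint cover_plate between 0.006 and 0.05 rad and linear speed of wedge below 0.008 m/s and velocity of joint cover_plate between -0.03 and 0.03 rad/s), for 0.2 s.
4. the plate lies fully down (value of joint cover_plate below 0.006 rad), for 0.2 s.
5. the wedge lies in the tray (x of wedge_grip in the frame of tray between -0.097 and 0.097 m and y of wedge_grip in the frame of tray between -0.082 and 0.082 m and z of wedge_grip in the frame of tray below 0.036 m and angle between wedge's own z axis and vertical below 0.15 rad and linear speed of wedge below 0.02 m/s and angular speed of wedge below 0.3 rad/s), for 0.2 s.
6. the round key is fully down and the latched key has popped up (value of joint round_key above 0.0052 m and value of joint low_key below 0.0018 m), for 0.1 s.
At the end, for the whole second after the job is handed in: Plate fully down (within 0.006 rad); block and wedge at rest inside the tray (centres within its walls, not on the rim), the wedge flat (0.15 rad); round key down (over 5.2 mm of 7), both square keys up (within 1.8 mm) (all of step 5 and all of step 6 and value of joint cover_plate below 0.006 rad and x of stop_block_center in the frame of tray between -0.097 and 0.097 m and y of stop_block_center in the frame of tray between -0.082 and 0.082 m and z of stop_block_center in the frame of tray below 0.034 m and linear speed of stop_block below 0.02 m/s and angular speed of stop_block below 0.3 rad/s and value of joint spare_key below 0.0018 m); the robot touches nothing.
It fails at once if the plate drops or is lowered fast (over 0.9 rad/s, about 13 cm/s at its front edge) (velocity of joint cover_plate below -0.9 rad/s).
It fails at once if the plate is lifted (over 0.165 rad) (value of joint cover_plate above 0.165 rad).
It fails at once if the clamp key is pressed before the plate is fully down and the wedge lies in the tray (value of joint round_key above 0.004 m and not (value of joint cover_plate below 0.008 rad and x of wedge_grip in the frame of tray between -0.097 and 0.097 m and y of wedge_grip in the frame of tray between -0.082 and 0.082 m and z of wedge_grip in the frame of tray below 0.036 m and angle between wedge's own z axis and vertical below 0.15 rad)).
It fails at once if the unused square key is pressed (value of joint spare_key above 0.0035 m).
It fails at once if a bystander is pushed more than 25 mm or knocked over (distance of any of bolt_tin, v_block, oil_bottle, collet from where it was at the start of the episode above 0.025 m or angle between any of oil_bottle, collet's own z axis and vertical above 0.5 rad).
It also fails if it takes over 70 s, if anything falls off the work surface, if the arm or the gripper's body presses on something with over 40 N, if the wrist force passes 120 N, or if a joint passes its speed limit or range.

### The arm

A 7-joint arm with a two-finger parallel gripper is mounted at the origin on a cart in front of the work surface, level with it; the furniture and walls round the work are solid. World frame = base frame: x ahead of the robot, y to its left, z up, the work surface at z = 0. Lengths are in m, angles in rad, forces in N, time in s.
With the tool pointing down it reaches from about 0.4 to 0.85 m from the base axis. Payload 10.4 kg.
Tool frame: the origin (TCP) lies at the very end of the fingers, on their centre line; the grasp point (between the pads) lies 19 mm behind it (manip.tcp_to_grasp is the z of the grasp point in the tool frame, in m); z points along the fingers, x is the direction in which the jaws open and shut, and the axes are right-handed (so a half turn about z gives the same grasp; the last joint's range is limited). The gripper opens to 85 mm and grips with 20 to 120 N. Pads are 22 mm wide; open, the fingers measure 114 mm over their backs; the gripper's body (76 mm by 85 mm) begins 54 mm behind the grasp point. The pads swing forward as they close: fully open they stand 13 mm farther back than shut.
Start: joints at [-1.147, 0.332, -0.065, 1.46, 0.022, 1.35, -0.088], TCP at [0.27, 0.564, 0.231] pointing down, gripper open.
Joint ranges: [-2.6, 2.6], [-0.5, 2.12], [-1.47, 1.34], [0.16, 2.42], [-1.27, 4.41], [0.06, 2.06], [-2.6, 2.6]. Speed limits (rad/s): [2.22, 2.22, 2.79, 2.79, 3.14, 3.14, 3.14].

### API

Orientations are given as a unit quaternion [x, y, z, w].
In Python, from workcell import manip gives the robot as it stands.
- The arm moves only by the tool servo_tool, never from a script. Its argument "moves" is a list of rows, each an object with "travel": the shift along the tool's x, y, z in mm, a list of three; "dr": the turn, a rotation vector about the tool's x, y, z in degrees, a list of three. A call has 1 to 12 rows; each row shifts and turns the commanded pose from where the row before left it, along the tool's axes as they then stand; what a row does not reach is not made up. A row lasts 1/8 s, in which the tool goes at most 62.5 mm and 10.7 degrees, less where a joint would pass 70% of its speed; a pose out of reach is approached as far as the arm can. A call is refused whole if a number of a shift passes 62.5 or a number of a turn 10.7, either way. A call with a gripper value outside its range is refused whole. "claw" is the closure, from 0 (fully open) to 1 (shut), set as the call begins (left out, the last holds). The fingers move at their own pace and stop on an object; "squeeze" is the grip in N (left out, the last holds). Time passes only in rows, so rows that do not move let the fingers close. It gives the time, the measured TCP pose, the force and the opening at its end, in the units of the state.
- manip.get_obs(): the state, without advancing time (a new reading comes with each control period).
- manip.camera(name): name is "scene" or "top" or "wrist"; returns the picture (400x640x3 uint8, blue, green, red); there is no depth.
- manip.calibration(name): a dict with "intrinsics" (3x3 intrinsics, pixels), "distortion" ([k1, k2, p1, p2, k3] as OpenCV has them; the pictures are not rectified), "view" (4x4, takes a point from world to camera coordinates). Camera axes: x right, y down, z forward; pixel columns grow to the right and rows downward; lengths in m; the calibration is good to about 2 mm. A picture is of the moment at which its call begins: read the wrist's pose just before it. calibration takes no time and is no camera call; for the wrist camera it gives the pose at the moment of the call.
- manip.hand_in(): hands the job in, once; it reports no verdict.
The state is a dict: "clock": time; "joint_pos": joint angles; "joint_velocities": joint speeds; "tau": joint torques, N m; "position": TCP position; "ee_rot": TCP orientation; "ft_force": force on the tool from outside, world axes, zero at the start; "torque": the same for the moment, N m; "grip_width": opening from 0.0 (shut) to 1.0 (fully open).
Only numpy, scipy, OpenCV 4.12 (cv2) and the standard library are available. Lean on these libraries where they do the work, as an engineer would, in place of code of your own. Each camera call takes 0.05 s, during which the arm holds its last target. There are 200 camera calls.

## Working session

There is one attempt and no reset: what is moved stays moved. The work goes in short steps, Python scripts to look and compute and a tool call to move; the robot and the scene stay as the last step left them, time stands still between calls to the robot, and variables do not carry over. Pictures are saved under pics/ and viewed, on a budget of 10 in all, crops included, one or two more only if the job needs it, and the job is handed in when it is done.

Besides the shell and the picture viewer there is one more tool, called after "Request:" as name(argument=value, ...), one argument or row to a line, values as JSON. servo_tool: Moves the arm, as the interface text tells. Its arguments: {"type":"object","properties":{"moves":{"type":"array","items":{"type":"object","properties":{"travel":{"type":"array","items":{"type":"number"}},"dr":{"type":"array","items":{"type":"number"}}}}},"claw":{"type":"number"},"squeeze":{"type":"number"}},"required":["moves"]}

```bash
mkdir -p pics; ls; cat > h.py <<'E'
import numpy as np, cv2
from workcell import manip
def ray(cal,uv):
    K=np.array(cal["intrinsics"]);d=np.array(cal["distortion"]);V=np.array(cal["view"])
    p=cv2.undistortPoints(np.array(uv,float).reshape(-1,1,2),K,d).reshape(-1,2)
    D=np.c_[p,np.ones(len(p))]@V[:3,:3]; o=-V[:3,:3].T@V[:3,3]
    return o,D
def onplane(cal,uv,z):
    o,D=ray(cal,uv); return o+D*((np.asarray(z)-o[2])/D[:,2])[:,None]
def proj(cal,P):
    V=np.array(cal["view"]); 
    return cv2.projectPoints(np.array(P,float).reshape(-1,1,3),cv2.Rodrigues(V[:3,:3])[0],V[:3,3],np.array(cal["intrinsics"]),np.array(cal["distortion"]))[0].reshape(-1,2)
E
python3 - <<'E'
from h import *
import json
for n in ["scene","top"]:
    im=manip.camera(n); cv2.imwrite(f"pics/{n}0.png",im)
    c=manip.calibration(n); print(n,np.round(c["intrinsics"],1).tolist(),np.round(c["view"],3).tolist())
print(manip.get_obs(), manip.tcp_to_grasp)
E
```

```text
pics
scene [[445.4, 0.0, 318.5], [0.0, 445.4, 202.6], [0.0, 0.0, 1.0]] [[0.641, -0.767, -0.003, -0.37], [-0.456, -0.378, -0.806, 0.332], [0.617, 0.518, -0.592, 0.924], [0.0, 0.0, 0.0, 1.0]]
top [[383.1, 0.0, 318.6], [0.0, 383.1, 194.0], [0.0, 0.0, 1.0]] [[0.025, -0.999, -0.026, 0.012], [-0.991, -0.021, -0.13, 0.635], [0.13, 0.029, -0.991, 1.171], [0.0, 0.0, 0.0, 1.0]]
{'clock': 0.1, 'joint_pos': array([-1.146602  ,  0.33280601, -0.06465781,  1.46086947,  0.02162757,
        1.3499331 , -0.0884775 ]), 'joint_velocities': array([-0.00050107, -0.00035824,  0.0012398 , -0.0009118 ,  0.00042837,
        0.00040646,  0.00064991]), 'tau': array([ 7.13488716e-04, -6.26748705e+01,  4.85166698e-02, -3.92432678e+01,
        1.62525085e-02,  6.87665306e-03,  1.30973274e-05]), 'position': array([0.26993124, 0.56331427, 0.23059128]), 'ee_rot': array([ 8.46188157e-01,  5.32883822e-01, -5.29696891e-04,  3.93990541e-04]), 'ft_force': array([ 0.4203942 , -0.71325632,  0.35103403]), 'torque': array([-0.01264144,  0.00222028,  0.01186183]), 'grip_width': 0.9985609734083251} -0.0187
```

View pics/top0.png

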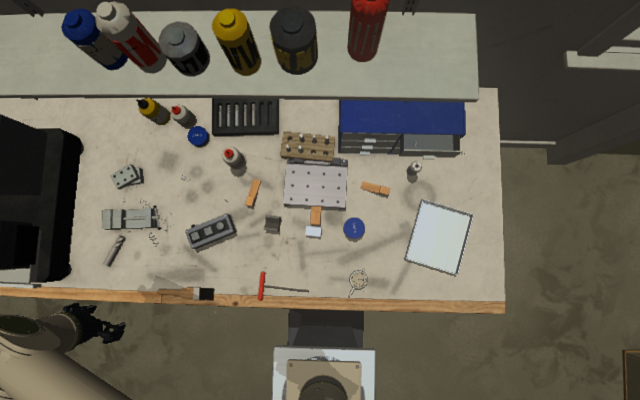

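View pics/scene0.png

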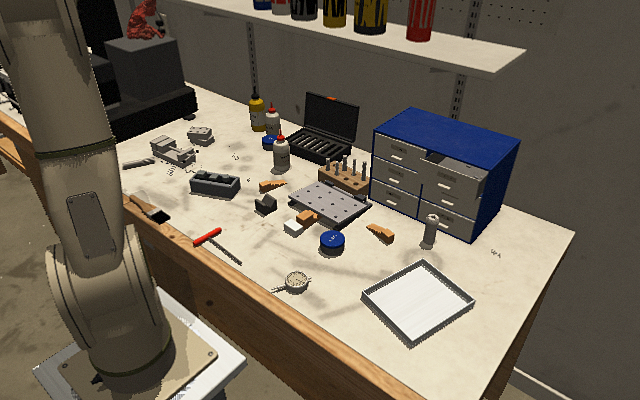

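The top view shows the plate at (316,187), a wedge under its front edge at (316,216) and the white/aluminium block behind it at (313,231). The tray is on the right at (438,237) and the key box on the left at (211,232). The V-block is at (272,224) and the tin at (354,229).

Possible mistaken picks:
- **Wedges:** loose ones at (253,193) and (376,188) in top. The one meant is under the plate at (316,216).
- **Tin:** a second blue tin at (198,136). The bystander is at (354,229).
- **Block:** only (313,231) lies behind the wedge's butt.

I'll check the choice in one close crop.

```bash
python3 - <<'E'
from h import *
t=cv2.imread("pics/top0.png"); s=cv2.imread("pics/scene0.png")
a=cv2.resize(t[180:250,265:365],None,fx=6,fy=6,interpolation=cv2.INTER_CUBIC)[:, :600]
b=cv2.resize(t[205:255,180:240],(300,250),interpolation=cv2.INTER_CUBIC)
out=np.zeros((600,800,3),np.uint8)
a=cv2.resize(t[180:245,255:365],(800,473),interpolation=cv2.INTER_CUBIC)
a=cv2.resize(t[195:245,255:365],(660,300),interpolation=cv2.INTER_CUBIC)
out[:300,:660]=a
out[300:600,:400]=cv2.resize(s[185:245,245:325],(400,300),interpolation=cv2.INTER_CUBIC)
out[300:600,400:]=cv2.resize(s[162:207,180:240],(400,300),interpolation=cv2.INTER_CUBIC)
cv2.imwrite("pics/crop1.png",out)
c=manip.calibration("top")
for n,uv,z in [("block",(313,231),.022),("grip",(316,216),.036),("plate",(316,187),.02),("tray",(438,237),.0),("bank",(211,232),.05),("tin",(354,229),.035),("vb",(272,224),.036),("coll",(414,168),.084),("oil",(232,157),.146)]:
    print(n,onplane(c,[uv],z).round(3))
hs=cv2.cvtColor(t,cv2.COLOR_BGR2HSV)
for (u,v) in [(313,232),(316,216),(438,237),(330,235),(211,232),(300,222)]: print((u,v),t[v,u],hs[v,u])
m=cv2.inRange(hs,(5,100,100),(20,255,255)); n,l,st,ce=cv2.connectedComponentsWithStats(m)
for i in range(1,n):
    if st[i,4]>40: print(st[i],ce[i].round(1))
E
```

```text
block [[0.518 0.042 0.022]]
grip [[0.565 0.033 0.036]]
plate [[0.66  0.036 0.02 ]]
tray [[ 0.508 -0.36   0.   ]]
bank [[0.505 0.362 0.05 ]]
tin [[ 0.526 -0.087  0.035]]
vb [[0.536 0.172 0.036]]
coll [[ 0.715 -0.266  0.084]]
oil [[0.725 0.282 0.146]]
(313, 232) [208 201 193] [104  18 208]
(316, 216) [ 78 128 175] [ 15 141 175]
(438, 237) [195 200 193] [ 69   9 200]
(330, 235) [150 169 177] [ 21  39 177]
(211, 232) [114 121 120] [ 34  15 121]
(300, 222) [119 138 145] [ 22  46 145]
[287 153  19   5  42] [296.2 155. ]
[245 179  16  28 209] [252.5 192. ]
[361 182  29  13 215] [374.9 188. ]
[310 206  12  19 191] [315.4 214.9]
[   0  287  505   27 5732] [256.9 300.3]
```

View pics/crop1.png

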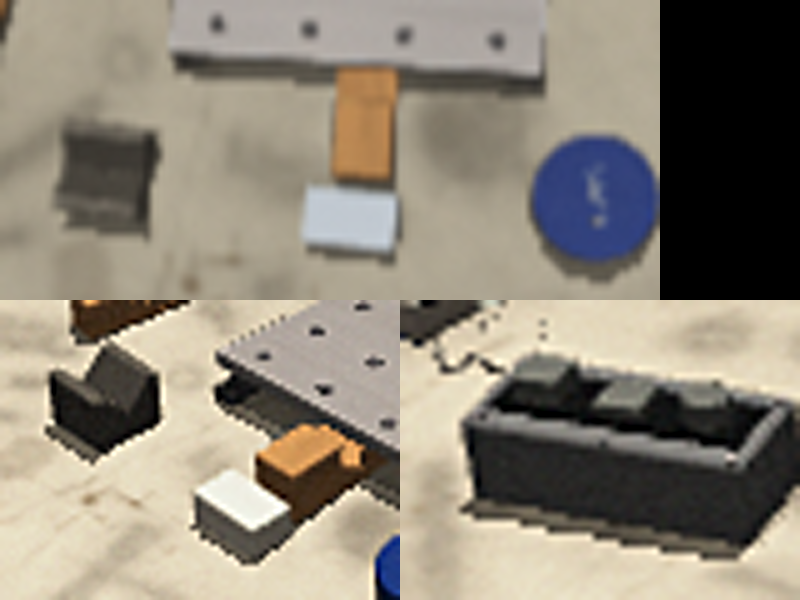

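The crop confirms it: the orange wedge lies under the plate edge with the pale block at its butt. In the crop the V-block is on the left and the tin on the right, both clear of the fingers. Next I'll measure the yaw and centres of the block, the wedge top, the tray and the bank.

```bash
cat >> h.py <<'E'
def rect(cal,mask,z,box):
    m=np.zeros_like(mask);u0,v0,u1,v1=box;m[v0:v1,u0:u1]=mask[v0:v1,u0:u1]
    cs=cv2.findContours(m,cv2.RETR_EXTERNAL,cv2.CHAIN_APPROX_NONE)[0]; c=max(cs,key=cv2.contourArea).reshape(-1,2)
    P=onplane(cal,c,z)[:,:2]; (cx,cy),(w,h),a=cv2.minAreaRect((P*1000).astype(np.float32))
    return np.round([cx,cy,w,h,a],1)
def rot():
    from scipy.spatial.transform import Rotation as R
    o=manip.get_obs(); return o,R.from_quat(o["ee_rot"]).as_matrix()
E
python3 - <<'E'
from h import *
t=cv2.imread("pics/top0.png"); hs=cv2.cvtColor(t,cv2.COLOR_BGR2HSV); c=manip.calibration("top")
w=cv2.inRange(hs,(80,5,185),(130,60,255)); print("block",rect(c,w,.022,(295,222,330,240)))
m=cv2.inRange(hs,(5,100,100),(20,255,255)); print("wedge",rect(c,m,.036,(300,200,330,230)))
m=cv2.inRange(hs,(0,0,0),(179,255,255)); g=cv2.inRange(hs,(30,0,150),(140,40,255)); print("tray",rect(c,g,.003,(395,190,480,285)))
k=cv2.inRange(hs,(0,0,0),(179,255,125)); print("bank",rect(c,k,.03,(180,205,240,255)))
p=cv2.inRange(hs,(0,0,120),(179,38,200)); print("plate",rect(c,p,.02,(275,165,355,210)))
b=cv2.inRange(hs,(105,120,40),(130,255,255)); print("tin",rect(c,b,.035,(335,210,375,250)))
o,R=rot(); print(np.degrees(np.arctan2(R[1,0],R[0,0])), manip.calibration("wrist")["view"])
print(R)
E
```

```text
block [517.6  42.3  25.4  44.6   1.4]
wedge [567.6  35.1  32.3  58.4  87.8]
tray [ 508.2 -359.1  162.2  193.3   73.9]
bank [507.  367.3  89.9 159.6  23.2]
plate [665.8  39.3 204.7 132.4  88. ]
tin [531.2 -85.3  59.7  59.7   1. ]
64.40103369350892 [[ 4.32423567e-01  9.01670058e-01 -9.82798783e-04 -6.24810900e-01]
 [ 8.59465305e-01 -4.11852921e-01  3.02814402e-01 -3.88104224e-02]
 [ 2.72633911e-01 -1.31788765e-01 -9.53049040e-01  3.80809872e-01]
 [ 0.00000000e+00  0.00000000e+00  0.00000000e+00  1.00000000e+00]]
[[ 4.32069104e-01  9.01840375e-01 -4.76544101e-04]
 [ 9.01839540e-01 -4.32069355e-01 -1.23131407e-03]
 [-1.31634884e-03  1.02246452e-04 -9.99999128e-01]]
```

Request:
servo_tool(
  moves=[
    {"travel": [0, 0, 0], "dr": [0, 0, -8.5]},
    {"travel": [0, 0, 0], "dr": [0, 0, -8.5]},
    {"travel": [0, 0, 0], "dr": [0, 0, -8.6]},
    {"travel": [-39, 36, 0], "dr": [0, 0, 0]},
    {"travel": [-39, 36, 0], "dr": [0, 0, 0]},
    {"travel": [-39, 36, 0], "dr": [0, 0, 0]},
    {"travel": [-39, 36, 0], "dr": [0, 0, 0]},
    {"travel": [-39, 36, 0], "dr": [0, 0, 0]},
    {"travel": [0, 0, 0], "dr": [0, 0, 0]},
  ],
  claw=0,
)

```text
clock: 1.23
position: [0.4535, 0.3642, 0.2311]
ee_rot: [0.71, 0.704, -0.0, 0.001]
ft_force: [-0.4, -0.8, -0.1]
grip_width: 0.997
```

```bash
cat >> h.py <<'E'
import pickle
def shot(n):
    c=manip.calibration("wrist"); im=manip.camera("wrist"); cv2.imwrite(f"pics/{n}.png",im); pickle.dump(c,open(f"pics/{n}.pkl","wb")); return c,im
E
python3 - <<'E'
from h import *
o,R=rot();print(o["position"],R.round(3).tolist()); shot("w1")
E
```

```text
[0.4534823  0.36416488 0.23105498] [[0.008, 1.0, 0.001], [1.0, -0.008, -0.002], [-0.002, 0.001, -1.0]]
```

Request:
servo_tool(
  moves=[
    {"travel": [-50, 10.5, 0], "dr": [0, 0, 0]},
    {"travel": [-50, 10.5, 0], "dr": [0, 0, 0]},
    {"travel": [-50, 10.5, 0], "dr": [0, 0, 0]},
    {"travel": [-50, 10.5, 0], "dr": [0, 0, 0]},
    {"travel": [-50, 10.5, 0], "dr": [0, 0, 0]},
    {"travel": [-50, 10.5, 0], "dr": [0, 0, 0]},
    {"travel": [-25, 5, 0], "dr": [0, 0, 0]},
    {"travel": [0, 0, 0], "dr": [0, 0, 0]},
  ],
)

```text
clock: 2.28
position: [0.518, 0.043, 0.2311]
ee_rot: [0.708, 0.707, -0.0, -0.0]
ft_force: [-0.6, 1.4, 0.1]
grip_width: 1.004
```

```bash
python3 - <<'E'
from h import *
o,R=rot();print(o["clock"],o["position"],R.round(3).tolist()); c,im=shot("w2"); a=cv2.imread("pics/w1.png")
cv2.imwrite("pics/pair.png",np.vstack([cv2.resize(a,(480,300)),cv2.resize(im,(480,300))]))
E
```

```text
2.275 [0.51802748 0.04304547 0.23114366] [[0.002, 1.0, -0.0], [1.0, -0.002, -0.0], [-0.0, -0.0, -1.0]]
```

View pics/pair.png

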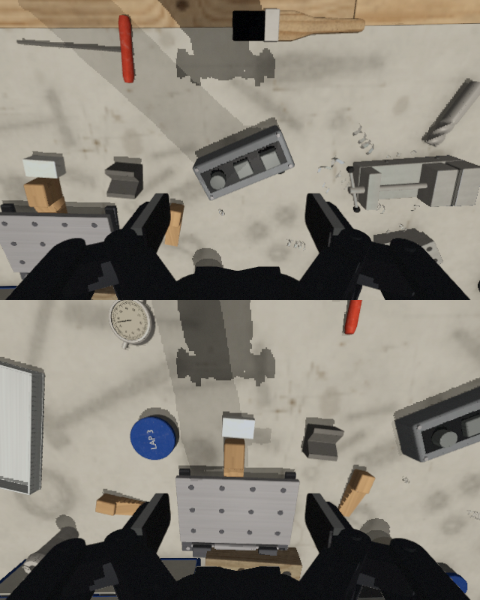

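In the wrist views (480 px wide tiles) the round key is the end key at (217,181) in the upper tile, with two square keys beside it. In the lower tile the block is at (238,428), the wedge grip at (234,460), the tin at (154,438), the V-block at (322,440) and the tray at the left edge.

```bash
python3 - <<'E'
from h import *
c=pickle.load(open("pics/w2.pkl","rb")); t=cv2.imread("pics/w2.png"); hs=cv2.cvtColor(t,cv2.COLOR_BGR2HSV)
print(hs[165,317],hs[180,317],hs[200,312], hs[205,350])
w=cv2.inRange(hs,(75,3,195),(135,60,255)); print("block",rect(c,w,.022,(285,145,350,195)))
m=cv2.inRange(hs,(5,90,90),(20,255,255)); print("wedge",rect(c,m,.036,(290,175,335,236)))
bd=(m[175:236,290:335]>0); 
for v in range(180,236,4):
    x=np.where(m[v,290:335])[0]; print(v,(x.min()+290,x.max()+290) if len(x) else None, hs[v,312])
c=pickle.load(open("pics/w1.pkl","rb"))
for k,uv in [("round",(217,181)),("sq1",(243,170)),("sq2",(268,157))]: print(k,onplane(c,[np.array(uv)*4/3],.058).round(4))
E
```

```text
[100   7 206] [ 99   9 206] [ 16 114 166] [ 21  28 180]
block [515.8  44.6  48.2  27.2  86. ]
wedge [563.4  37.9  31.   54.3  87.7]
180 None [ 95   7 205]
184 None [17 59 69]
188 None [ 13 129  67]
192 (np.int64(300), np.int64(325)) [ 16 121 114]
196 (np.int64(299), np.int64(325)) [ 16 115 164]
200 (np.int64(299), np.int64(325)) [ 16 114 166]
204 (np.int64(299), np.int64(325)) [ 16 114 164]
208 (np.int64(299), np.int64(325)) [ 16 112 164]
212 (np.int64(299), np.int64(325)) [ 16 113 162]
216 (np.int64(299), np.int64(324)) [ 16 114 163]
220 (np.int64(299), np.int64(324)) [ 17 115 164]
224 (np.int64(299), np.int64(324)) [ 16 114 159]
228 (np.int64(298), np.int64(324)) [ 16 116 162]
232 (np.int64(298), np.int64(324)) [ 16 109 184]
round [[0.5234 0.3335 0.058 ]]
sq1 [[0.5061 0.3722 0.058 ]]
sq2 [[0.4862 0.4082 0.058 ]]
```

Request:
servo_tool(
  moves=[
    {"travel": [0, -2, 58], "dr": [0, 0, 0]},
    {"travel": [0, 0, 58], "dr": [0, 0, 0]},
    {"travel": [0, 0, 58], "dr": [0, 0, 0]},
    {"travel": [0, 0, 25], "dr": [0, 0, 0]},
    {"travel": [0, 0, 18], "dr": [0, 0, 0]},
    {"travel": [0, 0, 12], "dr": [0, 0, 0]},
    {"travel": [0, 0, 0], "dr": [0, 0, 0]},
  ],
  claw=0,
)

```text
clock: 3.2
position: [0.516, 0.0442, 0.0022]
ee_rot: [0.707, 0.707, -0.0, -0.0]
ft_force: [0.5, 0.0, 0.4]
grip_width: 0.997
```

Request:
servo_tool(
  moves=[
    {"travel": [0, 0, 0], "dr": [0, 0, 0]},
    {"travel": [0, 0, 0], "dr": [0, 0, 0]},
    {"travel": [0, 0, 0], "dr": [0, 0, 0]},
    {"travel": [0, 0, 0], "dr": [0, 0, 0]},
    {"travel": [0, 0, 0], "dr": [0, 0, 0]},
    {"travel": [0, 0, 0], "dr": [0, 0, 0]},
  ],
  claw=1,
  squeeze=40,
)

```text
clock: 3.95
position: [0.5168, 0.0438, 0.0035]
ee_rot: [0.707, 0.707, 0.001, 0.0]
ft_force: [-2.5, 0.1, 7.7]
grip_width: 0.587
```

Grip width is 0.587 of 85 mm, or 50 mm, which matches the block. I'll carry it to the tray, at tray-frame (0.072, 0), world about (0.577, -0.379), with tool x turned to 74°.

Request:
servo_tool(
  moves=[
    {"travel": [0, -2, -20], "dr": [0, 0, 0]},
    {"travel": [0, 0, -50], "dr": [0, 0, 0]},
    {"travel": [0, 0, -48], "dr": [0, 0, 0]},
    {"travel": [-53, 8, 0], "dr": [0, 0, 0]},
    {"travel": [-53, 8, 0], "dr": [0, 0, 0]},
    {"travel": [-53, 8, 0], "dr": [0, 0, 0]},
    {"travel": [-53, 8, 0], "dr": [0, 0, 0]},
    {"travel": [-53, 8, 0], "dr": [0, 0, 0]},
    {"travel": [-53, 8, 0], "dr": [0, 0, 0]},
    {"travel": [-53, 8, 0], "dr": [0, 0, 0]},
    {"travel": [-53, 8, 0], "dr": [0, 0, 0]},
    {"travel": [0, 0, 0], "dr": [0, 0, 8]},
  ],
)

```text
clock: 5.45
position: [0.5759, -0.386, 0.1203]
ee_rot: [0.758, 0.653, -0.001, 0.001]
ft_force: [0.5, 0.1, -1.9]
grip_width: 0.591
```

Request:
servo_tool(
  moves=[
    {"travel": [0, 0, 0], "dr": [0, 0, 8]},
    {"travel": [0, 0, 0], "dr": [0, 0, 0]},
  ],
)

```text
clock: 5.7
position: [0.5781, -0.3802, 0.1204]
ee_rot: [0.798, 0.602, -0.0, -0.0]
ft_force: [-0.2, -0.2, -1.0]
grip_width: 0.586
```

```bash
python3 - <<'E'
from h import *
o,R=rot();print(o["clock"],o["position"],R.round(3).tolist(),o["joint_pos"].round(2),o["grip_width"]); c,im=shot("w3")
hs=cv2.cvtColor(im,cv2.COLOR_BGR2HSV)
cv2.imwrite("pics/w3v.png",im)
E
```

```text
5.7 [ 0.57809999 -0.380224    0.12035349] [[0.275, 0.962, -0.0], [0.962, -0.275, 0.0], [0.0, -0.0, -1.0]] [ 0.17  0.59  0.51  1.42 -0.29  1.21  2.  ] 0.5864788617347038
```

View pics/w3v.png

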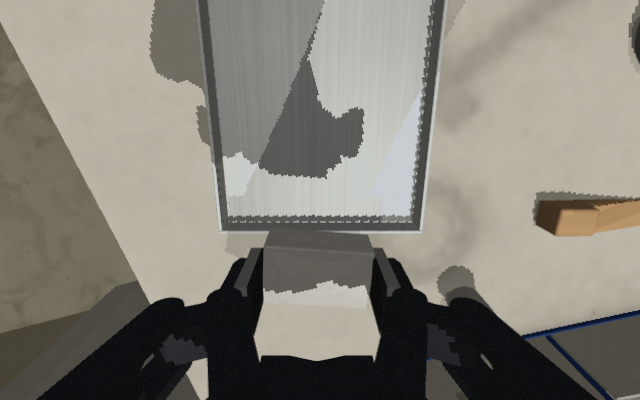

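The tray (far wall at row ~225, sides at x≈222 and x≈418) is square to the gripper and the block is held at (320,250). I'll check the tray's edges numerically.

```bash
python3 - <<'E'
from h import *
c=pickle.load(open("pics/w3.pkl","rb")); o,R=rot()
for n,uv,z in [("farin L",(228,217),.003),("farin R",(413,217),.003),("far out rim L",(221,231),.024),("far out rim R",(421,231),.024)]:
    P=onplane(c,[uv],z)[0]; print(n,P.round(4), "tool xy mm",((P-o["position"])@R*1000).round(1)[:2])
E
```

```text
farin L [ 0.5756 -0.4614  0.003 ] tool xy mm [-78.9  19.7]
farin R [ 0.6211 -0.3022  0.003 ] tool xy mm [86.7 20.1]
far out rim L [ 0.5798 -0.4632  0.024 ] tool xy mm [-79.4  24.3]
far out rim R [ 0.6258 -0.3027  0.024 ] tool xy mm [87.6 24.7]
```

Request:
servo_tool(
  moves=[
    {"travel": [4, -8, 30], "dr": [0, 0, 0]},
    {"travel": [0, 0, 40], "dr": [0, 0, 0]},
    {"travel": [0, 0, 25], "dr": [0, 0, 0]},
    {"travel": [0, 0, 12], "dr": [0, 0, 0]},
    {"travel": [0, 0, 5], "dr": [0, 0, 0]},
    {"travel": [0, 0, 0], "dr": [0, 0, 0]},
  ],
)

```text
clock: 6.5
position: [0.5719, -0.3745, 0.009]
ee_rot: [0.798, 0.602, 0.0, 0.0]
ft_force: [-0.2, -0.7, -0.2]
grip_width: 0.579
```

Request:
servo_tool(
  moves=[
    {"travel": [0, 0, 0], "dr": [0, 0, 0]},
    {"travel": [0, 0, 0], "dr": [0, 0, 0]},
    {"travel": [0, 0, 0], "dr": [0, 0, 0]},
    {"travel": [0, 0, -40], "dr": [0, 0, 0]},
    {"travel": [0, 0, -60], "dr": [0, 0, 0]},
    {"travel": [0, 0, -40], "dr": [0, 0, -8]},
    {"travel": [0, 0, 0], "dr": [0, 0, -10]},
  ],
  claw=0,
)

```text
clock: 7.38
position: [0.5731, -0.3756, 0.1529]
ee_rot: [0.693, 0.721, 0.001, 0.003]
ft_force: [0.0, -0.7, -1.0]
grip_width: 0.998
```

Request:
servo_tool(
  moves=[
    {"travel": [0, 0, -30], "dr": [0, 0, 4]},
    {"travel": [51.5, -3.4, 0], "dr": [0, 0, 0]},
    {"travel": [51.5, -3.4, 0], "dr": [0, 0, 0]},
    {"travel": [51.5, -3.4, 0], "dr": [0, 0, 0]},
    {"travel": [51.5, -3.4, 0], "dr": [0, 0, 0]},
    {"travel": [51.5, -3.4, 0], "dr": [0, 0, 0]},
    {"travel": [51.5, -3.4, 0], "dr": [0, 0, 0]},
    {"travel": [51.5, -3.4, 0], "dr": [0, 0, 0]},
    {"travel": [51.5, -3.4, 0], "dr": [0, 0, 0]},
    {"travel": [0, 0, 0], "dr": [0, 0, 0]},
  ],
)

```text
clock: 8.62
position: [0.5583, 0.0436, 0.1784]
ee_rot: [0.717, 0.697, 0.001, -0.001]
ft_force: [0.3, -0.2, -0.3]
grip_width: 0.998
```

```bash
python3 - <<'E'
from h import *
o,R=rot();print(o["clock"],o["position"],R.round(3).tolist()); c,im=shot("w4")
t=manip.camera("top")
cv2.imwrite("pics/w4v.png",np.hstack([im[100:400,120:520],cv2.resize(t[190:290,390:490],(300,300))]))
hs=cv2.cvtColor(im,cv2.COLOR_BGR2HSV); m=cv2.inRange(hs,(5,80,50),(22,255,255))
u,v=proj(c,[[.559,.037,.036]])[0].astype(int); print("expect px",u,v, rect(c,m,.036,(u-60,v-60,u+60,v+60)))
for r in range(v-50,v+60,5):
    x=np.where(m[r,u-50:u+50])[0]; print(r,(x.min()+u-50,x.max()+u-50) if len(x) else None, hs[r,u],end="; ")
E
```

```text
8.625 [0.55831385 0.04355752 0.17838488] [[0.028, 1.0, 0.0], [1.0, -0.028, 0.002], [0.002, -0.0, -1.0]]
expect px 308 188 [561.   37.9  31.3  59.5  88.4]
138 None [ 21  28 153]; 143 None [ 20  31 147]; 148 None [ 22  32 145]; 153 None [18 34 75]; 158 None [23 29 78]; 163 (np.int64(295), np.int64(325)) [ 16 117  72]; 168 (np.int64(294), np.int64(326)) [ 17 116 167]; 173 (np.int64(294), np.int64(326)) [ 17 109 175]; 178 (np.int64(294), np.int64(326)) [ 16 109 176]; 183 (np.int64(294), np.int64(326)) [ 16 109 176]; 188 (np.int64(294), np.int64(326)) [ 16 114 164]; 193 (np.int64(294), np.int64(326)) [ 16 114 164]; 198 (np.int64(294), np.int64(326)) [ 16 116 165]; 203 (np.int64(294), np.int64(326)) [ 16 115 167]; 208 (np.int64(294), np.int64(326)) [ 17 115 164]; 213 (np.int64(294), np.int64(325)) [ 16 109 175]; 218 (np.int64(295), np.int64(325)) [ 16 113 174]; 223 None [15  8 62]; 228 None [ 13  12 154]; 233 None [ 11  13 152]; 238 None [ 10  10 152]; 243 None [ 17  12 153];
```

View pics/w4v.png

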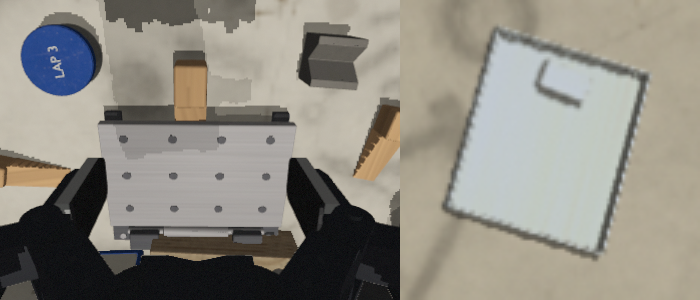

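The block lies in the tray near its far end (570,80 in the tile). The wedge grip shows at (190,90) in the crop between the tin (57,60) and the V-block (333,60), with nothing close to the fingers.

```bash
python3 - <<'E'
from h import *
c=pickle.load(open("pics/w4.pkl","rb")); im=cv2.imread("pics/w4.png"); o,R=rot()
print(im[155:225,310,2].tolist())
for uv in [(310,166),(310,211)]:
    P=onplane(c,[uv],.036)[0]; print(P.round(4),((P-o["position"])@R*1000).round(1))
print(o["position"], R[:,0])
E
```

```text
[74, 74, 75, 78, 76, 72, 72, 72, 73, 71, 82, 117, 147, 165, 173, 174, 174, 175, 174, 175, 176, 173, 175, 175, 174, 174, 174, 175, 175, 175, 174, 173, 171, 171, 170, 170, 171, 171, 171, 172, 172, 171, 171, 172, 171, 172, 173, 173, 174, 173, 173, 165, 152, 163, 173, 173, 172, 173, 172, 173, 173, 174, 173, 173, 173, 138, 67, 62, 61, 82]
[0.5369 0.0389 0.036 ] [ -0.2 -21.8 142.5]
[0.5814 0.0374 0.036 ] [ -0.2  22.7 142.5]
[0.55869343 0.03836989 0.1784999 ] [ 3.40522847e-02  9.99420038e-01 -1.69638045e-04]
```

Request:
servo_tool(
  moves=[
    {"travel": [0, -1.5, 50], "dr": [0, 0, 0]},
    {"travel": [0, 0, 50], "dr": [0, 0, 0]},
    {"travel": [0, 0, 35], "dr": [0, 0, 0]},
    {"travel": [0, 0, 22], "dr": [0, 0, 0]},
    {"travel": [0, 0, 14], "dr": [0, 0, 0]},
    {"travel": [0, 0, 0], "dr": [0, 0, 0]},
  ],
)

```text
clock: 9.48
position: [0.5569, 0.0374, 0.0069]
ee_rot: [0.72, 0.694, -0.001, -0.0]
ft_force: [0.1, -0.6, 0.2]
grip_width: 0.999
```

Request:
servo_tool(
  moves=[
    {"travel": [0, 0, 0], "dr": [0, 0, 0]},
    {"travel": [0, 0, 0], "dr": [0, 0, 0]},
    {"travel": [0, 0, 0], "dr": [0, 0, 0]},
    {"travel": [0, 0, 0], "dr": [0, 0, 0]},
    {"travel": [0, 0, 0], "dr": [0, 0, 0]},
    {"travel": [0, 0, 0], "dr": [0, 0, 0]},
  ],
  claw=1,
  squeeze=70,
)

```text
clock: 10.22
position: [0.5576, 0.0384, 0.0082]
ee_rot: [0.719, 0.695, 0.0, 0.0]
ft_force: [-1.7, -0.8, 6.5]
grip_width: 0.362
```

Request:
servo_tool(
  moves=[
    {"travel": [0, -4, 0], "dr": [0, 0, 0]},
    {"travel": [0, -4, 0], "dr": [0, 0, 0]},
    {"travel": [0, -4, 0], "dr": [0, 0, 0]},
    {"travel": [0, 0, 0], "dr": [0, 0, 0]},
    {"travel": [0, 0, 0], "dr": [0, 0, 0]},
    {"travel": [0, 0, 0], "dr": [0, 0, 0]},
    {"travel": [0, 0, 0], "dr": [0, 0, 0]},
    {"travel": [0, 0, 0], "dr": [0, 0, 0]},
  ],
)

```text
clock: 11.22
position: [0.5461, 0.0391, 0.0082]
ee_rot: [0.719, 0.695, 0.001, 0.0]
ft_force: [1.7, -0.1, 7.7]
grip_width: 0.362
```

```bash
python3 - <<'E'
from h import *
o,R=rot();print(o["clock"],o["position"],R[:,0].round(3),o["grip_width"],o["ft_force"]); c=manip.calibration("scene"); t=manip.camera("scene")
cv2.imwrite("pics/s2.png",cv2.resize(t[165:265,240:380],(700,500),interpolation=cv2.INTER_CUBIC))
E
```

```text
11.225 [0.54607139 0.03906949 0.00815053] [0.035 0.999 0.001] 0.36198577096378826 [ 1.72759614 -0.0957105   7.73048063]
```

View pics/s2.png

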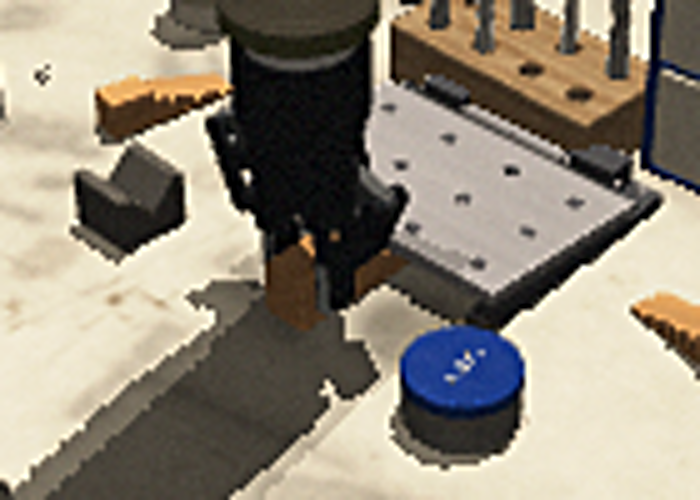

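Request:
servo_tool(
  moves=[
    {"travel": [0, -4, 0], "dr": [0, 0, 0]},
    {"travel": [0, -4, 0], "dr": [0, 0, 0]},
    {"travel": [0, -4, 0], "dr": [0, 0, 0]},
    {"travel": [0, 0, 0], "dr": [0, 0, 0]},
    {"travel": [0, 0, 0], "dr": [0, 0, 0]},
    {"travel": [0, 0, 0], "dr": [0, 0, 0]},
    {"travel": [0, 0, 0], "dr": [0, 0, 0]},
    {"travel": [0, 0, 0], "dr": [0, 0, 0]},
  ],
)

```text
clock: 12.28
position: [0.5342, 0.0395, 0.0081]
ee_rot: [0.719, 0.695, 0.001, 0.001]
ft_force: [3.2, -0.4, 6.9]
grip_width: 0.365
```

Request:
servo_tool(
  moves=[
    {"travel": [0, -4, 0], "dr": [0, 0, 0]},
    {"travel": [0, -4, 0], "dr": [0, 0, 0]},
    {"travel": [0, -4, 0], "dr": [0, 0, 0]},
    {"travel": [0, 0, 0], "dr": [0, 0, 0]},
    {"travel": [0, 0, 0], "dr": [0, 0, 0]},
    {"travel": [0, 0, 0], "dr": [0, 0, 0]},
    {"travel": [0, 0, 0], "dr": [0, 0, 0]},
    {"travel": [0, 0, 0], "dr": [0, 0, 0]},
  ],
)

```text
clock: 13.28
position: [0.5222, 0.0399, 0.0081]
ee_rot: [0.719, 0.695, 0.001, 0.001]
ft_force: [2.6, 0.9, 7.3]
grip_width: 0.361
```

Request:
servo_tool(
  moves=[
    {"travel": [0, -4, 0], "dr": [0, 0, 0]},
    {"travel": [0, -4, 0], "dr": [0, 0, 0]},
    {"travel": [0, -4, 0], "dr": [0, 0, 0]},
    {"travel": [0, 0, 0], "dr": [0, 0, 0]},
    {"travel": [0, 0, 0], "dr": [0, 0, 0]},
    {"travel": [0, 0, 0], "dr": [0, 0, 0]},
    {"travel": [0, 0, 0], "dr": [0, 0, 0]},
    {"travel": [0, 0, 0], "dr": [0, 0, 0]},
  ],
)

```text
clock: 14.28
position: [0.5102, 0.0403, 0.0082]
ee_rot: [0.719, 0.695, 0.001, 0.001]
ft_force: [3.2, -0.3, 7.3]
grip_width: 0.36
```

Request:
servo_tool(
  moves=[
    {"travel": [0, -4, 0], "dr": [0, 0, 0]},
    {"travel": [0, -4, 0], "dr": [0, 0, 0]},
    {"travel": [0, -4, 0], "dr": [0, 0, 0]},
    {"travel": [0, 0, 0], "dr": [0, 0, 0]},
    {"travel": [0, 0, 0], "dr": [0, 0, 0]},
    {"travel": [0, 0, 0], "dr": [0, 0, 0]},
    {"travel": [0, 0, 0], "dr": [0, 0, 0]},
    {"travel": [0, 0, 0], "dr": [0, 0, 0]},
  ],
)

```text
clock: 15.28
position: [0.4979, 0.0408, 0.0081]
ee_rot: [0.719, 0.695, 0.001, 0.0]
ft_force: [1.3, 0.6, 10.1]
grip_width: 0.359
```

Request:
servo_tool(
  moves=[
    {"travel": [0, -4, 0], "dr": [0, 0, 0]},
    {"travel": [0, -4, 0], "dr": [0, 0, 0]},
    {"travel": [0, -4, 0], "dr": [0, 0, 0]},
    {"travel": [0, 0, 0], "dr": [0, 0, 0]},
    {"travel": [0, 0, 0], "dr": [0, 0, 0]},
    {"travel": [0, 0, 0], "dr": [0, 0, 0]},
    {"travel": [0, 0, 0], "dr": [0, 0, 0]},
    {"travel": [0, 0, 0], "dr": [0, 0, 0]},
  ],
)

```text
clock: 16.27
position: [0.4859, 0.0413, 0.0081]
ee_rot: [0.719, 0.695, 0.001, 0.0]
ft_force: [0.5, 0.1, 10.7]
grip_width: 0.367
```

```bash
python3 - <<'E'
from h import *
o,R=rot();print(o["clock"],o["position"],o["grip_width"],o["ft_force"]); t=manip.camera("scene"); shot("w5"); cv2.imwrite("pics/s3f.png",t)
cv2.imwrite("pics/s3.png",np.vstack([cv2.resize(t[165:245,240:400],(600,300),interpolation=cv2.INTER_CUBIC),cv2.resize(cv2.imread("pics/w5.png")[100:340,100:540],(550,300))[:, :].copy() if 0 else cv2.resize(cv2.imread("pics/w5.png")[60:360,60:580],(600,300))]))
E
```

```text
16.275 [0.48591936 0.04126669 0.00810698] 0.36703774824953156 [ 0.45051642  0.06194946 10.65537248]
```

View pics/s3.png

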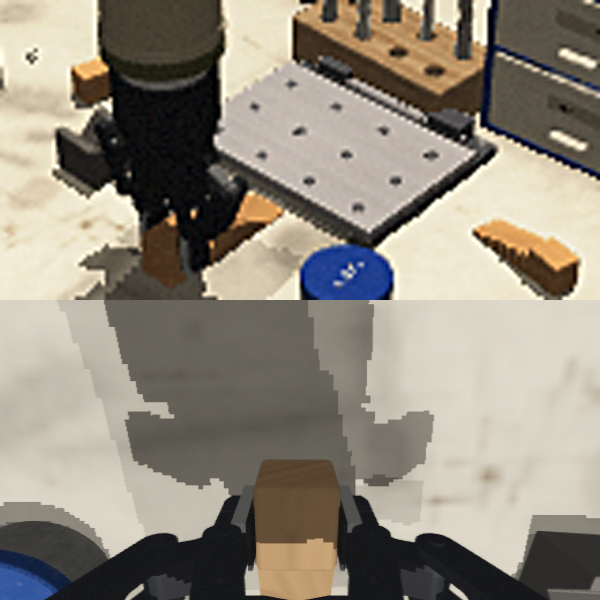

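The plate lies down on its rails (upper tile), and the wedge tip at (280,210) is at about the plate edge. The pull force has fallen to about 0. I'll back the wedge out fully, then lift it.

Request:
servo_tool(
  moves=[
    {"travel": [0, -4, 0], "dr": [0, 0, 0]},
    {"travel": [0, -6, 0], "dr": [0, 0, 0]},
    {"travel": [0, -7, 0], "dr": [0, 0, 0]},
    {"travel": [0, -7, 0], "dr": [0, 0, 0]},
    {"travel": [0, 0, 0], "dr": [0, 0, 0]},
    {"travel": [0, 0, -10], "dr": [0, 0, 0]},
    {"travel": [0, 0, -40], "dr": [0, 0, 0]},
    {"travel": [0, 0, -50], "dr": [0, 0, 0]},
    {"travel": [0, 0, -20], "dr": [0, 0, 0]},
    {"travel": [0, 0, 0], "dr": [0, 0, 7]},
    {"travel": [0, 0, 0], "dr": [0, 0, 7]},
    {"travel": [0, 0, 0], "dr": [0, 0, 0]},
  ],
)

```text
clock: 17.88
position: [0.4605, 0.0417, 0.1272]
ee_rot: [0.798, 0.602, -0.001, -0.0]
ft_force: [-0.3, 0.3, -1.7]
grip_width: 0.357
```

Request:
servo_tool(
  moves=[
    {"travel": [-52.8, 12.3, 0], "dr": [0, 0, 0]},
    {"travel": [-52.8, 12.3, 0], "dr": [0, 0, 0]},
    {"travel": [-52.8, 12.3, 0], "dr": [0, 0, 0]},
    {"travel": [-52.8, 12.3, 0], "dr": [0, 0, 0]},
    {"travel": [-52.8, 12.3, 0], "dr": [0, 0, 0]},
    {"travel": [-52.8, 12.3, 0], "dr": [0, 0, 0]},
    {"travel": [-52.8, 12.3, 0], "dr": [0, 0, 0]},
    {"travel": [0, 0, 0], "dr": [0, 0, 0]},
    {"travel": [0, 0, 0], "dr": [0, 0, 0]},
  ],
)

```text
clock: 19.0
position: [0.4418, -0.3366, 0.1268]
ee_rot: [0.798, 0.603, -0.0, -0.001]
ft_force: [-1.4, -0.0, -1.0]
grip_width: 0.364
```

```bash
python3 - <<'E'
from h import *
o,R=rot();print(o["clock"],o["position"],R[:,0].round(3),o["grip_width"],o["ft_force"]); shot("w6"); t=manip.camera("scene"); tt=manip.camera("top")
cv2.imwrite("pics/w6v.png",np.vstack([cv2.resize(cv2.imread("pics/w6.png"),(480,300)),np.hstack([cv2.resize(t[200:350,340:490],(240,240)),cv2.resize(tt[185:295,385:495],(240,240))])]))
E
```

```text
19.0 [ 0.44177786 -0.3365893   0.12679773] [0.274 0.962 0.001] 0.3636350828271203 [-1.43113606 -0.01556555 -1.00473535]
```

View pics/w6v.png

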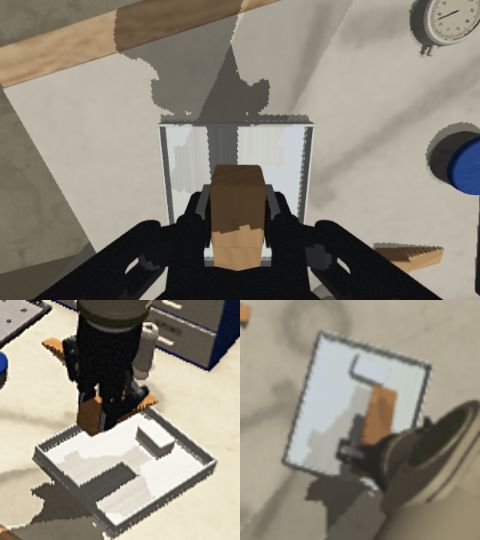

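The tray's near rim is at row 122, with its sides at x=160 and 311 in the upper tile, and the wedge is held centrally between them. In the scene tile the block lies flat at the tray's far end. I'll check the clearances.

```bash
python3 - <<'E'
from h import *
c=pickle.load(open("pics/w6.pkl","rb")); o,R=rot(); s=4/3
for n,uv,z in [("near rim L",(161*s,122*s),.024),("near rim R",(312*s,122*s),.024)]:
    P=onplane(c,[uv],z)[0]; print(n,P.round(4),((P-o["position"])@R*1000).round(1)[:2])
E
```

```text
near rim L [ 0.3888 -0.4056  0.024 ] [-82.  -32.6]
near rim R [ 0.433  -0.2507  0.024 ] [ 79.  -32.3]
```

Request:
servo_tool(
  moves=[
    {"travel": [-1, 5, 40], "dr": [0, 0, 0]},
    {"travel": [0, 0, 40], "dr": [0, 0, 0]},
    {"travel": [0, 0, 20], "dr": [0, 0, 0]},
    {"travel": [0, 0, 9], "dr": [0, 0, 0]},
    {"travel": [0, 0, 4], "dr": [0, 0, 0]},
    {"travel": [0, 0, 2], "dr": [0, 0, 0]},
    {"travel": [0, 0, 0], "dr": [0, 0, 0]},
    {"travel": [0, 0, 0], "dr": [0, 0, 0]},
  ],
)

```text
clock: 20.15
position: [0.4469, -0.3397, 0.0128]
ee_rot: [0.799, 0.602, 0.0, 0.0]
ft_force: [0.5, 0.2, -1.1]
grip_width: 0.359
```

Request:
servo_tool(
  moves=[
    {"travel": [0, 0, 1.5], "dr": [0, 0, 0]},
    {"travel": [0, 0, 0], "dr": [0, 0, 0]},
  ],
)

```text
clock: 20.4
position: [0.4469, -0.3396, 0.0112]
ee_rot: [0.799, 0.602, 0.0, 0.0]
ft_force: [-1.6, 1.6, 5.0]
grip_width: 0.363
```

Request:
servo_tool(
  moves=[
    {"travel": [0, 0, 0], "dr": [0, 0, 0]},
    {"travel": [0, 0, 0], "dr": [0, 0, 0]},
    {"travel": [0, 0, 0], "dr": [0, 0, 0]},
    {"travel": [0, 0, -20], "dr": [0, 0, 0]},
    {"travel": [0, 0, -60], "dr": [0, 0, 0]},
    {"travel": [0, 0, -60], "dr": [0, 0, 0]},
    {"travel": [0, 0, -20], "dr": [0, 0, 0]},
  ],
  claw=0,
)

```text
clock: 21.28
position: [0.4477, -0.341, 0.1761]
ee_rot: [0.799, 0.601, 0.002, 0.003]
ft_force: [0.9, 0.1, -1.1]
grip_width: 1.0
```

```bash
python3 - <<'E'
from h import *
o,R=rot();print(o["clock"],o["position"],R[:,0].round(3),o["grip_width"]); shot("w7"); t=manip.camera("scene"); cv2.imwrite("pics/s7.png",t)
k=cv2.resize(cv2.imread("pics/w1.png")[140:290,240:410],(400,353),interpolation=cv2.INTER_CUBIC)
out=np.zeros((600,800,3),np.uint8); out[:300,:480]=cv2.resize(cv2.imread("pics/w7.png"),(480,300)); out[:300,480:780]=cv2.resize(t[200:350,340:490],(300,300),interpolation=cv2.INTER_CUBIC)
out[300:600,:340]=cv2.resize(cv2.imread("pics/w1.png")[140:290,240:410],(340,300),interpolation=cv2.INTER_CUBIC)
out[300:600,340:740]=cv2.resize(t[165:240,250:350],(400,300),interpolation=cv2.INTER_CUBIC)
cv2.imwrite("pics/w7v.png",out)
E
```

```text
21.275 [ 0.4476964  -0.3409847   0.17607541] [ 0.277  0.961 -0.001] 0.9997000317870374
```

View pics/w7v.png

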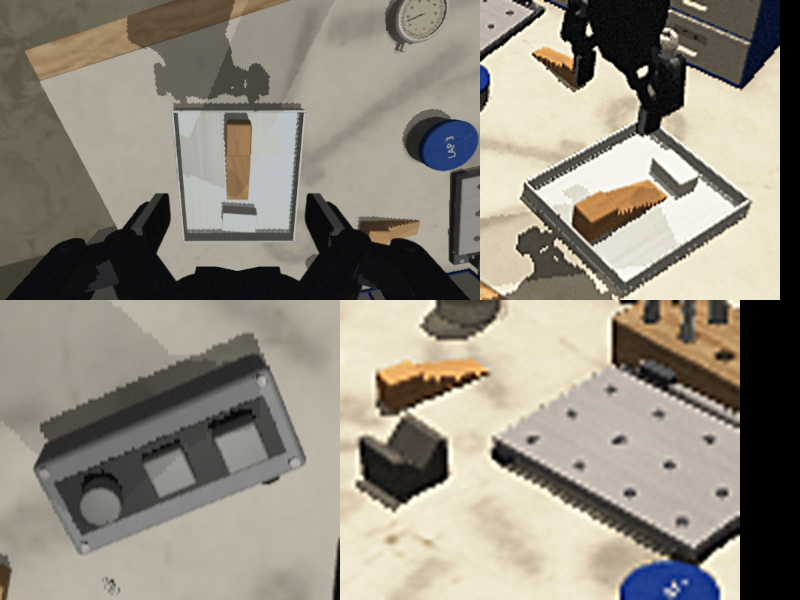

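The wedge (238,160) and block (238,217) lie flat in the tray, in both the wrist and scene tiles. The plate is down on its rails (lower right). In the bank crop the round cap at (101,503) is the end key. I'll go there with the claw shut and take a close look.

Request:
servo_tool(
  moves=[
    {"travel": [0, 0, 0], "dr": [0, 0, -8]},
    {"travel": [0, 0, 0], "dr": [0, 0, -8]},
    {"travel": [48, 5.3, 0], "dr": [0, 0, 0]},
    {"travel": [48, 5.3, 0], "dr": [0, 0, 0]},
    {"travel": [48, 5.3, 0], "dr": [0, 0, 0]},
    {"travel": [48, 5.3, 0], "dr": [0, 0, 0]},
    {"travel": [48, 5.3, 0], "dr": [0, 0, 0]},
    {"travel": [48, 5.3, 0], "dr": [0, 0, 0]},
    {"travel": [48, 5.3, 0], "dr": [0, 0, 0]},
    {"travel": [48, 5.3, 0], "dr": [0, 0, 0]},
    {"travel": [48, 5.3, 0], "dr": [0, 0, 0]},
    {"travel": [48, 5.3, 0], "dr": [0, 0, 0]},
  ],
  claw=1,
)

```text
clock: 22.88
position: [0.4992, 0.1417, 0.1705]
ee_rot: [0.707, 0.707, -0.0, -0.0]
ft_force: [-0.1, -0.7, -1.0]
grip_width: 0.001
```

Request:
servo_tool(
  moves=[
    {"travel": [48, 5.3, 0], "dr": [0, 0, 0]},
    {"travel": [48, 5.3, 0], "dr": [0, 0, 0]},
    {"travel": [48, 5.3, 0], "dr": [0, 0, 0]},
    {"travel": [48, 5.3, 0], "dr": [0, 0, 0]},
    {"travel": [0, 0, 20], "dr": [0, 0, 0]},
    {"travel": [0, 0, 0], "dr": [0, 0, 0]},
    {"travel": [0, 0, 0], "dr": [0, 0, 0]},
  ],
)

```text
clock: 23.75
position: [0.5212, 0.3316, 0.1513]
ee_rot: [0.708, 0.707, -0.0, 0.0]
ft_force: [-0.3, -0.6, -0.1]
grip_width: 0.0
```

```bash
python3 - <<'E'
from h import *
o,R=rot();print(o["clock"],o["position"],R[:,0].round(3),o["grip_width"]); c,im=shot("w8")
print(proj(c,[o["position"],[.5234,.3335,.061],o["position"]*[1,1,0]+[0,0,.061]]).round(1))
cv2.imwrite("pics/w8v.png",im[60:300,160:560])
g=cv2.cvtColor(im,cv2.COLOR_BGR2GRAY)
print(cv2.HoughCircles(cv2.medianBlur(g,3),cv2.HOUGH_GRADIENT,1,20,param1=80,param2=18,minRadius=10,maxRadius=35))
E
```

```text
23.75 [0.52116596 0.33156885 0.15127547] [ 0.001  1.    -0.   ] 0.0003190389242625994
[[315.4 260.6]
 [318.2 207.9]
 [315.8 205.3]]
[[[312.5 204.5  21.1]
  [372.5 173.5  32.1]
  [416.5 165.5  18.8]
  [577.5 200.5  21.6]
  [540.5 200.5  28.8]
  [579.5 148.5  14.1]]]
```

View pics/w8v.png

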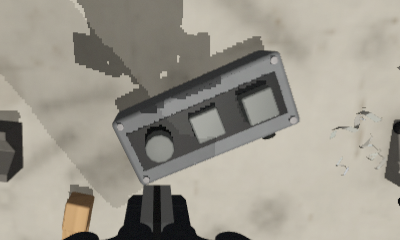

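The round cap is at crop (160,146), full-image (320,206), almost under the TCP projection (316,205). I'll shift about 2.5 mm and press.

Request:
servo_tool(
  moves=[
    {"travel": [2.5, 1, 50], "dr": [0, 0, 0]},
    {"travel": [0, 0, 35], "dr": [0, 0, 0]},
    {"travel": [0, 0, 4], "dr": [0, 0, 0]},
    {"travel": [0, 0, 4], "dr": [0, 0, 0]},
    {"travel": [0, 0, 3], "dr": [0, 0, 0]},
    {"travel": [0, 0, 2.5], "dr": [0, 0, 0]},
    {"travel": [0, 0, 0], "dr": [0, 0, 0]},
    {"travel": [0, 0, 0], "dr": [0, 0, 0]},
  ],
)

```text
clock: 24.8
position: [0.5229, 0.3354, 0.0542]
ee_rot: [0.707, 0.707, 0.001, 0.0]
ft_force: [-1.8, -1.8, 9.4]
grip_width: -0.004
```

TCP bottomed at 0.0542 m with 9.4 N, matching the key's fully-down height of 0.054. I'll retract and check.

Request:
servo_tool(
  moves=[
    {"travel": [0, 0, -10], "dr": [0, 0, 0]},
    {"travel": [0, 0, -50], "dr": [0, 0, 0]},
    {"travel": [0, -20, -50], "dr": [0, 0, 0]},
    {"travel": [0, -40, -30], "dr": [0, 0, 0]},
    {"travel": [0, 0, 0], "dr": [0, 0, 0]},
    {"travel": [0, 0, 0], "dr": [0, 0, 0]},
  ],
)

```text
clock: 25.55
position: [0.462, 0.3348, 0.1925]
ee_rot: [0.707, 0.707, 0.0, 0.0]
ft_force: [0.1, 0.0, -0.1]
grip_width: 0.002
```

```bash
python3 - <<'E'
from h import *
o,R=rot();print(o["clock"],o["position"],o["ft_force"]); c,im=shot("w9"); t=manip.camera("top"); 
u,v=proj(c,[[.505,.37,.05]])[0].astype(int)
u=min(max(u,110),530);v=min(max(v,80),320)
out=np.zeros((600,800,3),np.uint8); out[:300,:400]=cv2.resize(im[v-75:v+75,u-100:u+100],(400,300),interpolation=cv2.INTER_CUBIC)
out[:300,400:]=cv2.resize(cv2.imread("pics/w8.png")[100:250,240:440],(400,300),interpolation=cv2.INTER_CUBIC)
out[300:,:]=cv2.resize(t[140:290,180:480],(600,300)).repeat(1,0)[:, :] if 0 else cv2.resize(t[160:280,170:490],(800,300))
cv2.imwrite("pics/w9v.png",out)
E
```

```text
25.55 [0.46201389 0.33483365 0.19249364] [ 0.1229205   0.04721226 -0.13456271]
```

View pics/w9v.png

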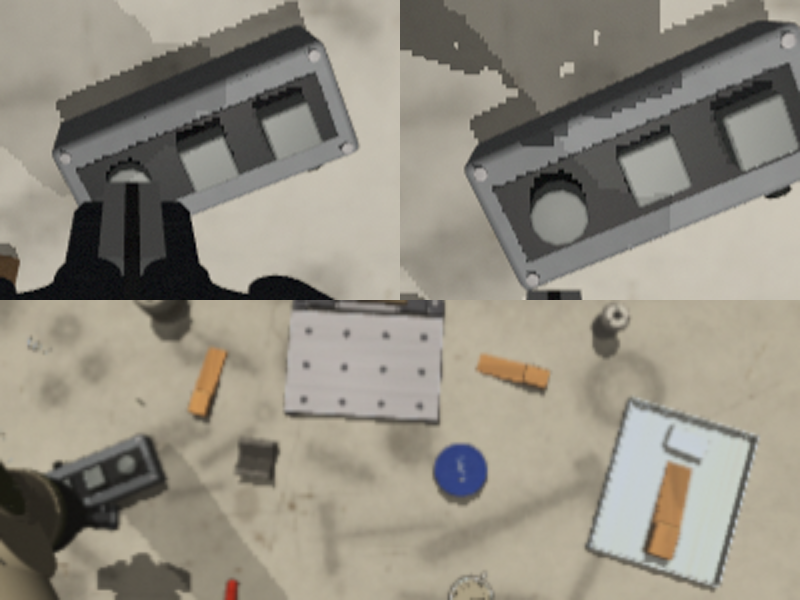

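The middle key's shadow at (200,130) is now as tall as the end square key's at (275,97). Before the press (upper right) it was clearly shorter, so the latched key has popped up. The tray and plate are unchanged and the arm is touching nothing, so I'm handing in.

```bash
python3 -c "
from workcell import manip
print(manip.hand_in())"
```

```text
the job is handed in; nothing more can be done
None
```

The job is done and handed in after about 26 s of robot time; the hand-in reports no verdict.

- **Block:** I laid it in the tray first, with the plate still propped on the wedge.
- **Wedge and plate:** Six tugs of 12 mm, each followed by about 0.6 s of rest, brought the plate down onto its rails. I then backed the wedge clear and laid it flat in the tray.
- **Round key:** I pressed it with the claw shut until it stopped at 54 mm over the bench with 9.4 N. That is its fully-down height.

**Last checks:**
- The plate is down, and the wedge and block lie in the tray.
- The tin and V-block look undisturbed.
- The middle square key's shadow is now as tall as the other square key's, so it has popped up.
- The arm is clear of everything, with about 0 N at the wrist.

None of the checks failed. The plate angle was judged only from pictures and from the pull force falling to zero. In the last picture the gripper partly hid the round key, so its position rests on the press depth and force.

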